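Pack the batteries into the job box, snap its lid shut and lock it with the snap hook

ROBOT

A 6-joint arm with a two-finger parallel gripper is mounted at the origin on the work surface. World frame = base frame: x ahead of the robot, y to its left, z up, the work surface at z = 0. Lengths are in m, angles in rad, forces in N, time in s.
With the tool pointing down it reaches from about 0.225 to 0.875 m from the base axis. Payload 3.4 kg.
Tool frame: the origin (TCP) lies between the finger pads; the fingertips stand 19 mm ahead of it and the grasp point (between the pads) is the TCP; z points along the fingers, y is the line along which they close (so a half turn about z gives the same grasp; the last joint's range is limited). The gripper opens to 85 mm and grips with 20 to 120 N. Pads are 22 mm wide; open, the fingers measure 114 mm over their backs; the gripper's body (76 mm by 85 mm) begins 54 mm behind the grasp point. The pads swing forward as they close: fully open they stand 13 mm farther back than shut.
Start: joints at [1.226, 0.276, 1.505, -0, 1.361, -0.121], TCP at [0.128, 0.561, 0.25] pointing down, gripper open.
Joint ranges: [-2.89, 2.89], [-0.75, 2.08], [0.22, 2.7], [-1.18, 4.32], [0.11, 2.71], [-2.7, 2.7]. Speed limits (rad/s): [2.57, 2.57, 3.14, 3.14, 3.14, 3.14].

INTERFACE

Orientations are given as a unit quaternion [w, x, y, z].
In Python, from rig import get_state, imaging, ticket gives the robot as it stands. The module is installed in compiled form; this text tells all that it offers.
- The arm moves only by the shell command python3 -m inch 'ROWS' [FORCE]. ROWS is JSON, a list of rows, each an object with "claw": the opening, from -1 (shut) to 1 (fully open); "travel": the shift along the world's x, y, z in units of 200 mm (1.0 is 200 mm), a list of three; "turn": the turn about the world's z in units of 180 degrees (1.0 is 180 degrees). A call has 1 to 5 rows; each row is the pose to reach, as a shift and turn from the pose commanded when the call began, turning the shorter way round; what a row does not reach only later rows make up. A row lasts 1/10 s, in which the tool goes at most 50 mm and 8.59 degrees, less where a joint would pass 70% of its speed; a pose out of reach is approached as far as the arm can. A call with a number of a shift or a turn outside -1 to 1 is refused whole. A call with a gripper value outside its range is refused whole. The fingers move at their own pace and stop on an object; FORCE is the grip in N (left out, the last holds). Time passes only in rows, so rows that repeat a pose let the fingers close. It gives the time, the measured TCP pose, the force, the opening and the grip force at its end, in the units of the state.
- get_state(): the state, without advancing time (a new reading comes with each control period).
- imaging.get_image(name): name is "scene" or "side" or "wrist"; returns the picture (420x560x3 uint8, red, green, blue); there is no depth.
- imaging.camera_params(name): a dict with "camera_matrix" (3x3 intrinsics, pixels), "k1" (the pictures are not rectified: a ray, as slopes to the right and down, at radius r is drawn at 1 + k1 r^2 times it, then the intrinsics apply), "cam_to_world" (4x4, takes a point from camera to world coordinates); the wrist camera has in their place "T_tool_cam" (4x4, takes a point from camera to tool coordinates, whose origin is the TCP and whose axes are the flange's). Camera axes: x right, y down, z forward; pixel columns grow to the right and rows downward; lengths in m; the calibration is good to about 2 mm. A picture is of the moment at which its call begins: read the wrist's pose just before it. camera_params takes no time and is no camera call.
- ticket.sign_off(): hands the job in; it is judged then, once.
The state is a dict: "clock": time; "qpos": joint angles; "qd": joint speeds; "effort": joint torques, N m; "position": TCP position; "ee_rot": TCP orientation; "contact_force": force on the tool from outside, world axes, zero at the start; "moment": the same for the moment, N m; "width": finger opening in m; "gripper_force": force on a finger pad.
Only numpy, scipy, OpenCV 4.12 (cv2) and the standard library are available. Lean on these libraries where they do the work, as an engineer would, in place of code of your own. Each camera call takes 0.05 s, during which the arm holds its last target. There are 200 camera calls.

TASK

Put all the cordless-tool battery packs that lie loose on the bench into the grey steel job box. Then press the lid down until it snaps fully shut past its catch, and secure it by pushing the snap hook onto one leg of the locking eye that stands up through the lid's flange, so that the eye's leg is inside the hook and the hook's gate has flicked shut behind it. Leave the hook there, and leave the other things on the bench where they are.

Things in the scene. Friction and masses are not known exactly. Their poses are not given: they have to be found in the camera images.
- pack1: Battery pack for cordless tools, one of up to four alike (absent ones read None). Black body 96 x 60 x 38 mm high (long along own x) with a grey rail block on top, 76 x 38 x 20 mm high, its centre 8 mm to own -x, its top 58 mm above the underside: grip it across the block's 38 mm width (own y). About 0.4 kg. Origin: centre of the underside; z up.
- pack2: Battery pack for cordless tools, one of up to four alike (absent ones read None). Black body 96 x 60 x 38 mm high (long along own x) with a grey rail block on top, 76 x 38 x 20 mm high, its centre 8 mm to own -x, its top 58 mm above the underside: grip it across the block's 38 mm width (own y). About 0.4 kg. Origin: centre of the underside; z up.
- pack3: Battery pack for cordless tools, one of up to four alike (absent ones read None). Black body 96 x 60 x 38 mm high (long along own x) with a grey rail block on top, 76 x 38 x 20 mm high, its centre 8 mm to own -x, its top 58 mm above the underside: grip it across the block's 38 mm width (own y). About 0.4 kg. Origin: centre of the underside; z up.
- pack4: Battery pack for cordless tools, one of up to four alike (absent ones read None). Black body 96 x 60 x 38 mm high (long along own x) with a grey rail block on top, 76 x 38 x 20 mm high, its centre 8 mm to own -x, its top 58 mm above the underside: grip it across the block's 38 mm width (own y). About 0.4 kg. Origin: centre of the underside; z up.
- box: Grey steel job box with a hinged lid, fixed to the bench. Outside 172 mm (own x, along the hinge) x 226 mm (own y) x 78 mm high; walls and floor 5 mm. Origin: centre of the underside; z up. The lid's hinge is on the +y side; the -y side carries the locking eye: an upright inverted U of 9 mm round steel rod, fixed to the box, legs at own x = +30 and -30 mm, y = -133 mm, top 148 mm above the bench.
- box_floor (a point): Middle of the box's inner floor, 5 mm above the bench. The inside is 162 (own x) x 216 (own y) x 73 mm deep: four packs fit flat in two rows of two, their long sides along the box's y, centres 33 mm either side of the middle in x and 54 mm in y.
- eye_leg_a (a point): Point on the axis of the eye's leg at the box's own x = +30 mm, 98 mm above the bench (14 mm above the shut lid's top). With the lid shut there are 54 mm clear between the lid's top and the underside of the eye's cross-bar, and 51 mm between the two legs.
- eye_leg_b (a point): The same on the eye's other leg, at the box's own x = -30 mm.
- lid_hinge (a point): Middle of the lid's hinge axis, 78 mm above the bench; the axis runs along the box's own x.
- lid (a joint): Angle of the lid (rad): 0 fully shut, 1.57 upright, at most 1.9. It starts open and stays wherever it is left, on a stiff friction hinge (0.8 N m). At about 0.05 rad it meets a sprung roller catch; pressing on with about 12 N at lid_press makes it snap past and shut.
- lid_press (a point): Point in the middle of the lid's outer (upper) face, 185 mm from the hinge, a good place to press; it turns with the lid. The lid is a 6 mm plate reaching 270 mm from the hinge towards the box's -y; shut, its top is 84 mm above the bench and the eye stands up through a slot in its front flange.
- hook: Steel spring snap hook, 190 mm long, 14 mm thick, 0.25 kg, lying flat on the bench. Origin: underside, middle of its straight flat-sided shank (16 mm wide in own y, own x -32 to 24 mm; grip it there, across y). Own x runs from shank to bowl, z up. Made of 13 mm bar: the back bar runs along own y = +27 mm; the nose ends at (99, -27) mm; the sprung gate closes the -y side.
- hook_bowl (a point): Centre of the hook's half-round bowl, own (94, 0, 7) mm; the bowl's inner radius is 20 mm. The space inside the hook is 37 mm wide in y, own x 51 to 114 mm.
- gate (a joint): Angle of the hook's gate (rad): 0 shut, grows inwards to at most 0.85; a spring shuts it. Straight 8 mm rod from its pivot at the hook's (43, -20) mm to its free end at (91, -20) mm. A rod pushed in from -y at own x of about 80 mm swings it in (1 to 3 N); once the rod is past the free end, in the bowl at about (100, 0) mm, the gate flicks shut behind it.
- screwdriver: Screwdriver, a bystander; not to be disturbed.
- wrench: Wrench, a bystander; not to be disturbed.
- tape_roll: Roll of tape, a bystander; not to be disturbed.
- jar: Glass jar, a bystander; not to be disturbed.
- spray_can: Spray can, a bystander; not to be disturbed.
Mind the look-alikes: they are no part of the job. Leave any red look-alike of the hook alone.

How it is judged:
By the outcome, as a careful person would: the job done as asked, in the order asked, and still so for the second after the job is handed in, with the robot touching nothing.
Of pack1, pack2, pack3, pack4 only 2 to 4 are there at a start; the rules pass over those that are not, and their reading is None.
At some moment in a run one of pack1, pack2, pack3, pack4, hook may be knocked a few centimetres aside while the robot is not near it.
Once in a run the grip may slacken for a moment while it holds something.
It also fails if it takes over 210 s, if anything falls off the work surface, if the arm or the gripper's body presses on something with over 40 N, if the wrist force passes 120 N, or if a joint passes its speed limit or range.

## Working session

There is one attempt and no reset: what is moved stays moved. The work goes in short steps, Python scripts to look and compute and a shell command to move; the robot and the scene stay as the last step left them, time stands still between calls to the robot, and variables do not carry over. Pictures are saved under pics/ and viewed, at most 17 in all, crops included, and the job is handed in when it is done.

```bash
mkdir -p pics; cat > h.py <<'E'
import numpy as np, cv2
from rig import get_state, imaging, ticket
from scipy.spatial.transform import Rotation as R
def pose():
    s=get_state(); q=s["ee_rot"]; T=np.eye(4); T[:3,:3]=R.from_quat([q[1],q[2],q[3],q[0]]).as_matrix(); T[:3,3]=s["position"]; return T
def cam(name):
    p=imaging.camera_params(name)
    T=p["cam_to_world"] if name!="wrist" else pose()@np.array(p["T_tool_cam"])
    return np.array(p["camera_matrix"]),p["k1"],np.array(T)
def snap(name,f):
    c=cam(name); im=imaging.get_image(name)[:,:,::-1].copy(); cv2.imwrite(f"pics/{f}.png",im)
    np.savez(f"pics/{f}.npz",K=c[0],k1=c[1],T=c[2]); return im
def load(f):
    d=np.load(f"pics/{f}.npz"); return d["K"],float(d["k1"]),d["T"]
def ray(c,uv):
    K,k1,T=c; uv=np.atleast_2d(np.array(uv,float))
    d=np.array([k1,0,0,0,0.]); n=cv2.undistortPoints(uv[:,None],K,d)[:,0]
    D=np.c_[n,np.ones(len(n))]@T[:3,:3].T; return T[:3,3],D
def onz(c,uv,z):
    o,D=ray(c,uv); return o+D*((z-o[2])/D[:,2])[:,None]
def proj(c,P):
    K,k1,T=c; P=np.atleast_2d(P); M=np.linalg.inv(T)
    return cv2.projectPoints(P.astype(float),cv2.Rodrigues(M[:3,:3])[0],M[:3,3],K,np.array([k1,0,0,0,0.]))[0][:,0]
E
python3 - <<'E'
from h import *
s=get_state();print(s)
for n in("scene","side","wrist"): 
    snap(n,n+"0"); c=load(n+"0"); print(n,c)
E
```

```text
{'clock': 0.0, 'qpos': array([ 1.22596746e+00,  2.76616080e-01,  1.50615914e+00, -6.03107342e-06,
        1.36066077e+00, -1.20982045e-01]), 'qd': array([ 1.31395468e-03,  4.83754988e-04, -1.09295640e-03,  4.73680752e-06,
       -4.29056752e-04, -7.08933143e-04]), 'effort': array([ 8.94241348e-04, -4.16767108e+01, -2.45797884e+01, -4.32629968e-04,
        1.10322985e-02, -5.63693263e-06]), 'position': array([0.12746961, 0.56018907, 0.24941727]), 'ee_rot': array([-2.09857408e-04,  1.11689210e-01,  9.93742759e-01, -8.97464995e-04]), 'contact_force': array([-0.49517414, -0.83334216,  0.2416006 ]), 'moment': array([-0.01500563, -0.01828122, -0.02749406]), 'gripper_force': 0.0, 'width': 0.08491044119038953}
scene (array([[474.98278466,   0.        , 280.64059083],
       [  0.        , 474.98278466, 210.06998098],
       [  0.        ,   0.        ,   1.        ]]), -0.15870456248348946, array([[-0.34928689,  0.48533839, -0.80152686,  1.66109658],
       [ 0.9368062 ,  0.16278372, -0.30967014,  0.36776158],
       [-0.01981928, -0.85903906, -0.51152623,  0.8083066 ],
       [ 0.        , 
[... 201 characters left out ...]
, 0.013479084888083527, array([[ 0.72122348, -0.38387289,  0.57660931, -0.10548773],
       [-0.69264067, -0.41076085,  0.59289496, -0.72404742],
       [ 0.00925223, -0.82699282, -0.56213634,  0.70459021],
       [ 0.        ,  0.        ,  0.        ,  1.        ]]))
wrist (array([[326.81121236,   0.        , 276.332601  ],
       [  0.        , 326.81121236, 208.41323974],
       [  0.        ,   0.        ,   1.        ]]), -0.009709777043649765, array([[ 0.22287399,  0.93501672,  0.27580958,  0.05615795],
       [ 0.97484634, -0.21337887, -0.06437445,  0.57550122],
       [-0.00133925,  0.28321935, -0.95905423,  0.37291529],
       [ 0.        ,  0.        ,  0.        ,  1.        ]]))
```

View pics/scene0.png

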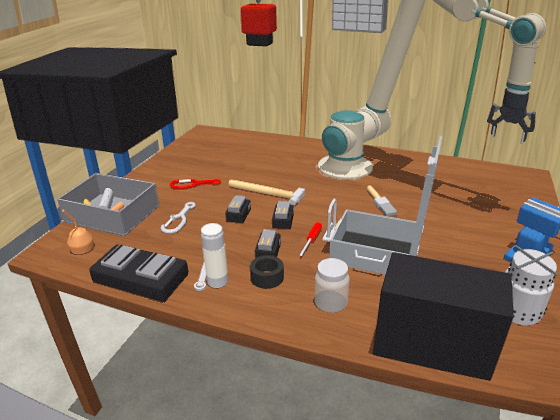

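View pics/side0.png

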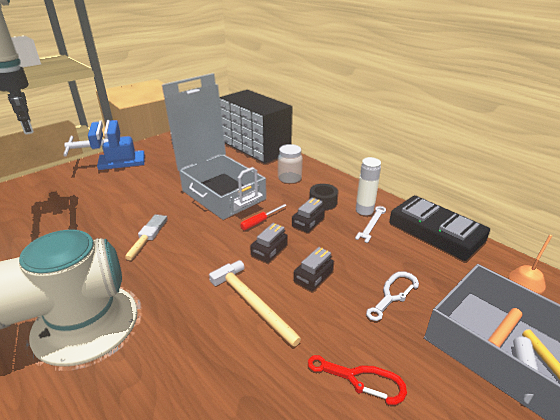

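The scene view shows three loose packs at (237,208), (284,213) and (267,241), the steel hook at (180,217), the box at (375,235) and a red look-alike hook at (195,183). The charger at (138,270) has two grey blocks, so it isn't loose packs. The side view shows the same packs at (270,241), (309,214) and (314,268), with the steel hook at (393,295) and the red one at (358,380). I'll confirm this in one enlarged crop.

```bash
python3 - <<'E'
from h import *
a=cv2.imread("pics/side0.png")[150:330,160:430]; b=cv2.imread("pics/scene0.png")[180:290,150:430]
a=cv2.resize(a[:, :],None,fx=2.0,fy=2.0,interpolation=2)  #540x360
b=cv2.resize(b,None,fx=2.0,fy=2.0,interpolation=2) #560x220
m=np.zeros((585,560,3),np.uint8); m[:360,:540]=a; m[364:584,:]=b; cv2.imwrite("pics/m1.png",m)
E
```

```text
(no output)
```

View pics/m1.png

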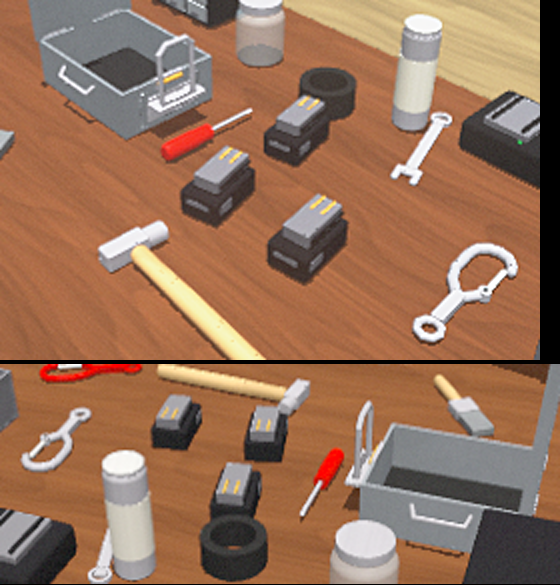

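The crop confirms the three packs are single loose ones, with grey rail blocks and yellow contacts. The steel hook lies at montage (465,290). It's grey and the look-alike is red. Next I'll compute coarse positions.

```bash
python3 - <<'E'
from h import *
np.set_printoptions(precision=3,suppress=True)
c=load("side0")
print("packs side",onz(c,[(270,235),(311,208),(316,260)],.058))
d=load("scene0")
f=lambda x,y:(x/2+150,(y-364)/2+180)
print("packs scene",onz(d,[f(177,408),f(266,425),f(237,478)],.058))
print("hook ring,bowl side",onz(c,[(374,313),(402,281)],.007)); print(" scene",onz(d,[f(80,414),f(42,458)],.007))
g=lambda x,y:(x/2+160,y/2+150)
print("eye top legs side",onz(c,[g(163,48),g(190,40)],.145)); print("scene",onz(d,[f(370,404),f(359,470)],[.145]))
print("rim corners scene",onz(d,[f(395,427),f(536,444),f(362,515)],.078))
print("rim corners side",onz(c,[g(42,35),g(127,98),g(210,62)],.078))
# wrist mask views
print("red tip screwdriver",onz(d,[f(340,452),f(303,514)],.01)); print("tape",onz(d,[f(235,535)],.03))
E
```

```text
packs side [[ 0.453 -0.101  0.058]
 [ 0.624 -0.088  0.058]
 [ 0.468 -0.25   0.058]]
packs scene [[ 0.481 -0.232  0.058]
 [ 0.486 -0.079  0.058]
 [ 0.636 -0.067  0.058]]
hook ring,bowl side [[ 0.475 -0.421  0.007]
 [ 0.609 -0.408  0.007]]
 scene [[ 0.472 -0.422  0.007]
 [ 0.614 -0.41   0.007]]
eye top legs side [[0.509 0.078 0.145]
 [0.552 0.07  0.145]]
scene [[0.521 0.092 0.145]
 [0.688 0.123 0.145]]
rim corners scene [[0.461 0.118 0.078]
 [0.442 0.325 0.078]
 [0.691 0.13  0.078]]
rim corners side [[0.466 0.34  0.078]
 [0.452 0.095 0.078]
 [0.607 0.09  0.078]]
red tip screwdriver [[0.451 0.031 0.01 ]
 [0.625 0.028 0.01 ]]
tape [[ 0.725 -0.035  0.03 ]]
```

```bash
python3 -m inch '[{"claw":1,"travel":[0.3,-1,0.5],"turn":0},{"claw":1,"travel":[0.3,-1,0.5],"turn":0},{"claw":1,"travel":[0.3,-1,0.5],"turn":0},{"claw":1,"travel":[0.3,-1,0.5],"turn":0},{"claw":1,"travel":[0.3,-1,0.5],"turn":0}]' ; python3 -m inch '[{"claw":1,"travel":[0.3,-1,0.25],"turn":0.05},{"claw":1,"travel":[0.3,-1,0.25],"turn":0.07},{"claw":1,"travel":[0.3,-1,0.25],"turn":0.07},{"claw":1,"travel":[0.3,-1,0.25],"turn":0.07},{"claw":1,"travel":[0.3,-1,0.25],"turn":0.07}]'; python3 -m inch '[{"claw":1,"travel":[0.8,-1,0],"turn":0},{"claw":1,"travel":[0.8,-1,0],"turn":0},{"claw":1,"travel":[0.8,-1,0],"turn":0},{"claw":1,"travel":[0.8,-1,0],"turn":0},{"claw":1,"travel":[0.8,-1,0],"turn":0}]'
python3 -m inch '[{"claw":1,"travel":[0,0,0],"turn":0},{"claw":1,"travel":[0,0,0],"turn":0},{"claw":1,"travel":[0,0,0],"turn":0}]'
python3 - <<'E'
from h import *
s=get_state();print(s["qpos"],s["position"],s["ee_rot"]);snap("wrist","w1")
E
```

```text
clock: 0.65
position: [0.1879, 0.3582, 0.3518]
ee_rot: [0.001, 0.112, 0.994, 0.0]
contact_force: [1.3, -0.1, -0.1]
width: 0.0858
gripper_force: 0.0
clock: 1.15
position: [0.2479, 0.1577, 0.4013]
ee_rot: [0.001, 0.004, 1.0, -0.0]
contact_force: [0.4, 0.5, -0.1]
width: 0.0855
gripper_force: 0.0
clock: 1.65
position: [0.4044, -0.0365, 0.4003]
ee_rot: [0.0, 0.003, 1.0, 0.0]
contact_force: [1.0, 0.5, 1.4]
width: 0.0853
gripper_force: 0.0
clock: 1.95
position: [0.4031, -0.0338, 0.4002]
ee_rot: [-0.0, 0.002, 1.0, 0.0]
contact_force: [-0.7, 0.8, 0.2]
width: 0.0851
gripper_force: 0.0
[-2.56657530e-01 -4.14488835e-02  1.51744523e+00  5.62501295e-04
  1.66662446e+00 -1.82398582e+00] [ 0.40309203 -0.03383951  0.40019111] [-4.26862906e-04  1.70724828e-03  9.99998371e-01  4.00561798e-04]
```

View pics/w1.png

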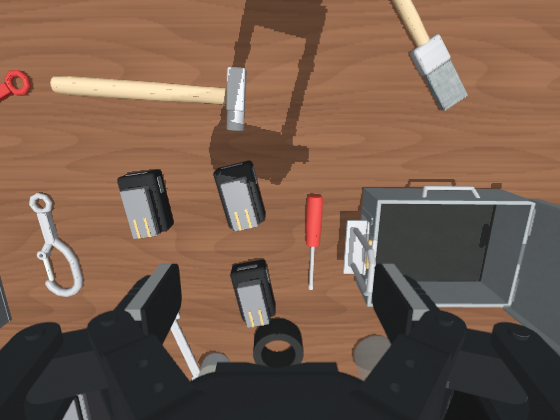

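The overhead view shows packs at (145,204), (240,196) and (254,293), with their long axes roughly along world x (image down). The steel hook is at (60,245) with its ring up and its bowl down, and the box is at (445,245). I'll measure them now.

```bash
cat > meas.py <<'E'
from h import *
np.set_printoptions(precision=4,suppress=True)
def packs(name,rois,z=.058,box=False):
    im=cv2.imread(f"pics/{name}.png"); c=load(name)
    hsv=cv2.cvtColor(im,cv2.COLOR_BGR2HSV)
    out=[]
    for (x0,y0,x1,y1) in rois:
        m=((hsv[...,1]<60)&(hsv[...,2]>85)&(hsv[...,2]<200)).astype(np.uint8)
        m|=((hsv[...,0]>15)&(hsv[...,0]<35)&(hsv[...,1]>80)&(hsv[...,2]>150)).astype(np.uint8)
        k=np.zeros_like(m); k[y0:y1,x0:x1]=m[y0:y1,x0:x1]
        k=cv2.morphologyEx(k,cv2.MORPH_OPEN,np.ones((3,3)))
        cs=max(cv2.findContours(k,0,2)[0],key=cv2.contourArea)
        P=onz(c,cs[:,0].astype(float),z)[:,:2]
        r=cv2.minAreaRect((P*1000).astype(np.float32)); b=cv2.boxPoints(r)
        e=[b[1]-b[0],b[2]-b[1]]; L=max(e,key=np.linalg.norm); a=np.degrees(np.arctan2(L[1],L[0]));a=(a+90)%180-90
        out.append((np.array(r[0])/1000,r[1],a)); print("block centre",np.array(r[0])/1000,"size",np.round(r[1],1),"long-axis deg from world x",round(a,1))
    return out
E
python3 - <<'E'
from meas import *
packs("w1",[(110,160,185,245),(205,155,270,235),(225,255,280,330)])
c=load("w1")
print("rim outer/inner px corners",onz(c,[(362,188),(531,200),(520,305),(372,305),(375,200)],.078))
print("hook ring,bowl",onz(c,[(40,202),(62,275)],.007))
print("lid top edge?",)
s=get_state();print(s["position"])
E
```

```text
block centre [ 0.4742 -0.2409] size [76.9 37.7] long-axis deg from world x 8.2
block centre [ 0.4617 -0.0904] size [76.3 38.8] long-axis deg from world x 13.2
block centre [ 0.6321 -0.074 ] size [77.2 38.8] long-axis deg from world x 11.1
rim outer/inner px corners [[0.4322 0.0852 0.078 ]
 [0.4506 0.3273 0.078 ]
 [0.6212 0.3472 0.078 ]
 [0.6192 0.114  0.078 ]
 [0.4496 0.1048 0.078 ]]
hook ring,bowl [[ 0.4694 -0.4234  0.007 ]
 [ 0.6027 -0.4125  0.007 ]]
lid top edge?
[ 0.403  -0.0335  0.4004]
```

```bash
python3 - <<'E'
from h import *
a=cv2.imread("pics/w1.png")[170:330,330:560]; cv2.imwrite("pics/c1.png",cv2.resize(a,None,fx=3.4,fy=3.4,interpolation=2))
E
```

```text
(no output)
```

View pics/c1.png

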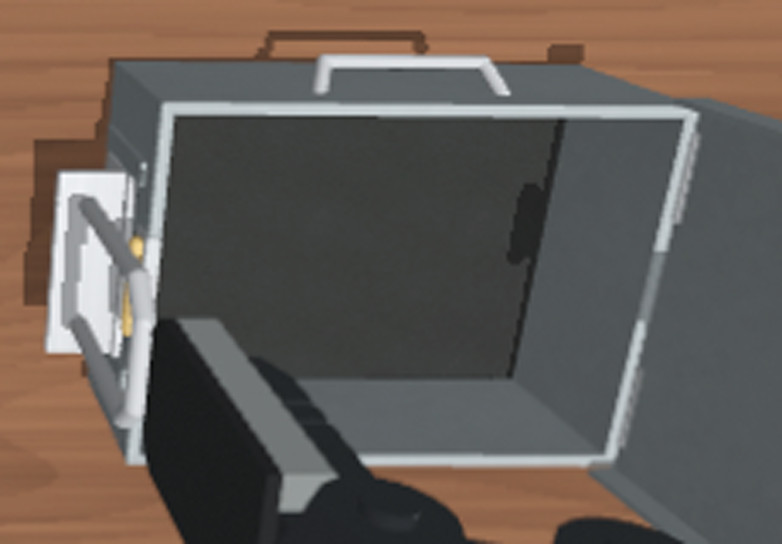

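The crop shows the empty box with its bright rim corners at about (163,102), (698,108), (614,465) and (128,463). The eye is at the left, with leg feet at (80,203) and (73,322).

```bash
python3 - <<'E'
from meas import *
c=load("w1"); g=lambda a:np.array(a,float)/3.4+[330,170]
P=onz(c,g([(163,102),(698,108),(614,465),(128,463)]),.078)[:,:2]; print(P,"centre",P.mean(0))
for i in range(4):
    d=P[(i+1)%4]-P[i]; print(np.linalg.norm(d),np.degrees(np.arctan2(d[1],d[0])))
ctr=P.mean(0)
E
```

```text
[[0.4496 0.109 ]
 [0.4532 0.334 ]
 [0.6243 0.3329]
 [0.6213 0.1073]] centre [0.5371 0.2208]
0.22507304046009904 89.08555616922496
0.1710426706728727 -0.3767277124873296
0.2255611390697593 -90.75967842011025
0.17164805610992137 179.45871892071946
```

```bash
python3 -m inch '[{"claw":1,"travel":[0.295,-0.285,-1],"turn":0.047},{"claw":1,"travel":[0.295,-0.285,-1],"turn":0.072},{"claw":1,"travel":[0.295,-0.285,-1],"turn":0.072},{"claw":1,"travel":[0.295,-0.285,-1],"turn":0.072},{"claw":1,"travel":[0.295,-0.285,-1],"turn":0.072}]' 40; python3 -m inch '[{"claw":0.6,"travel":[0,0,-0.25],"turn":0},{"claw":0.6,"travel":[0,0,-0.45],"turn":0},{"claw":0.6,"travel":[0,0,-0.6],"turn":0},{"claw":0.6,"travel":[0,0,-0.7],"turn":0},{"claw":0.6,"travel":[0,0,-0.7],"turn":0}]' 
python3 -m inch '[{"claw":-1,"travel":[0,0,0],"turn":0},{"claw":-1,"travel":[0,0,0],"turn":0},{"claw":-1,"travel":[0,0,0],"turn":0},{"claw":-1,"travel":[0,0,0],"turn":0},{"claw":-1,"travel":[0,0,0],"turn":0}]' 50
```

```text
clock: 2.5
position: [0.4607, -0.0901, 0.1965]
ee_rot: [-0.003, -0.112, 0.994, 0.001]
contact_force: [0.3, 1.7, 0.5]
width: 0.0855
gripper_force: 0.0
clock: 3.0
position: [0.4605, -0.0894, 0.0586]
ee_rot: [-0.002, -0.112, 0.994, 0.001]
contact_force: [0.2, 0.2, 0.5]
width: 0.0683
gripper_force: 0.0
clock: 3.5
position: [0.464, -0.0913, 0.0622]
ee_rot: [0.002, -0.111, 0.994, -0.0]
contact_force: [-1.0, 3.4, 6.5]
width: 0.0365
gripper_force: 51.5
```

```bash
python3 -m inch '[{"claw":-1,"travel":[0,0,0.2],"turn":0},{"claw":-1,"travel":[0,0,0.4],"turn":0},{"claw":-1,"travel":[0,0,0.6],"turn":0},{"claw":-1,"travel":[0,0,0.8],"turn":0},{"claw":-1,"travel":[0,0,0.95],"turn":0}]' ; python3 -m inch '[{"claw":-1,"travel":[0.1,0.15,0],"turn":-0.02},{"claw":-1,"travel":[0.15,0.35,0],"turn":-0.04},{"claw":-1,"travel":[0.2,0.55,0],"turn":-0.06},{"claw":-1,"travel":[0.2,0.75,0],"turn":-0.078},{"claw":-1,"travel":[0.2,0.95,0],"turn":-0.078}]';  python3 -m inch '[{"claw":-1,"travel":[0.1,0.2,0],"turn":0},{"claw":-1,"travel":[0.21,0.4,0],"turn":0},{"claw":-1,"travel":[0.21,0.6,0],"turn":0},{"claw":-1,"travel":[0.21,0.75,0],"turn":0},{"claw":-1,"travel":[0.21,0.88,0],"turn":0}]';python3 -m inch '[{"claw":-1,"travel":[0,0,0],"turn":0},{"claw":-1,"travel":[0,0,0],"turn":0},{"claw":-1,"travel":[0,0,0],"turn":0}]'; python3 -c "
from h import *
snap('side','s2')"
```

```text
clock: 4.0
position: [0.463, -0.0917, 0.2535]
ee_rot: [0.002, -0.111, 0.994, -0.001]
contact_force: [1.1, 0.4, -3.6]
width: 0.0368
gripper_force: 52.7
clock: 4.5
position: [0.5025, 0.0999, 0.2506]
ee_rot: [0.0, 0.012, 1.0, -0.0]
contact_force: [0.1, -0.4, -2.4]
width: 0.0369
gripper_force: 52.6
clock: 5.0
position: [0.5443, 0.2758, 0.2502]
ee_rot: [-0.0, 0.011, 1.0, -0.001]
contact_force: [1.1, -3.2, -3.3]
width: 0.0374
gripper_force: 31.9
clock: 5.3
position: [0.5446, 0.2733, 0.2504]
ee_rot: [-0.0, 0.012, 1.0, -0.0]
contact_force: [0.4, 0.1, -2.7]
width: 0.0367
gripper_force: 57.1
```

```bash
python3 -m inch '[{"claw":-1,"travel":[0,0,-0.25],"turn":0},{"claw":-1,"travel":[0,0,-0.5],"turn":0},{"claw":-1,"travel":[0,0,-0.7],"turn":0},{"claw":-1,"travel":[0,0,-0.82],"turn":0},{"claw":-1,"travel":[0,0,-0.9],"turn":0}]';python3 -m inch '[{"claw":-1,"travel":[0,0,0],"turn":0},{"claw":0.3,"travel":[0,0,0],"turn":0},{"claw":0.3,"travel":[0,0,0],"turn":0},{"claw":0.3,"travel":[0,0,0],"turn":0},{"claw":0.3,"travel":[0,0,0],"turn":0}]'; python3 -m inch '[{"claw":0.3,"travel":[0,0,0.2],"turn":0},{"claw":0.3,"travel":[0,0,0.4],"turn":0},{"claw":0.3,"travel":[0,0,0.65],"turn":0},{"claw":0.3,"travel":[0,0,0.9],"turn":0},{"claw":0.3,"travel":[-0.2,-0.15,1],"turn":0}]'; python3 -m inch '[{"claw":0.8,"travel":[-0.25,-0.25,0.1],"turn":0},{"claw":1,"travel":[-0.4,-0.4,0.2],"turn":0},{"claw":1,"travel":[-0.6,-0.6,0.2],"turn":0},{"claw":1,"travel":[-0.7,-0.8,0.2],"turn":0},{"claw":1,"travel":[-0.7,-0.8,0.2],"turn":0}]'; python3 -c "
from h import *
snap('wrist','w2');print(get_state()['position'])"
```

```text
clock: 5.85
position: [0.5437, 0.2726, 0.068]
ee_rot: [-0.002, 0.012, 1.0, -0.001]
contact_force: [0.1, -0.6, -4.2]
width: 0.0362
gripper_force: 57.2
clock: 6.35
position: [0.5455, 0.2731, 0.0717]
ee_rot: [0.001, 0.011, 1.0, -0.001]
contact_force: [0.5, -5.8, 0.0]
width: 0.0559
gripper_force: 0.0
clock: 6.85
position: [0.5145, 0.2498, 0.2762]
ee_rot: [0.009, 0.011, 1.0, 0.004]
contact_force: [0.6, -0.4, -1.2]
width: 0.0556
gripper_force: 0.0
clock: 7.35
position: [0.3649, 0.0847, 0.3108]
ee_rot: [0.002, 0.012, 1.0, -0.0]
contact_force: [0.2, 0.3, 0.3]
width: 0.0852
gripper_force: 0.0
[0.36441738 0.08363447 0.3108733 ]
```

View pics/w2.png

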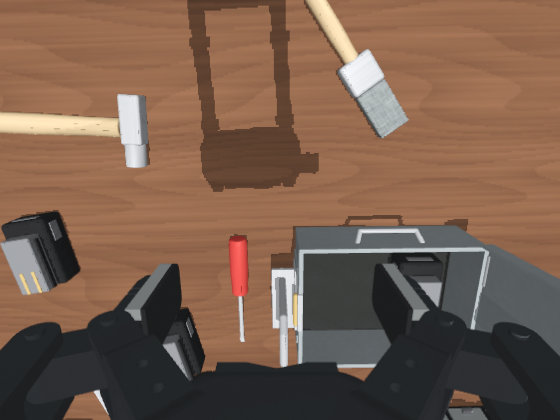

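The w2 view shows the first pack flat inside the box at (420,270).

```bash
python3 -m inch '[{"claw":1,"travel":[0.2,-0.25,0.1],"turn":0},{"claw":1,"travel":[0.2,-0.5,0.2],"turn":0},{"claw":1,"travel":[0.2,-0.7,0.3],"turn":0},{"claw":1,"travel":[0.2,-0.85,0.4],"turn":0},{"claw":1,"travel":[0.2,-0.85,0.4],"turn":0}]';python3 -m inch '[{"claw":1,"travel":[0,0,0],"turn":0},{"claw":1,"travel":[0,0,0],"turn":0}]'; python3 - <<'E'
from meas import *
snap('wrist','w3');print(get_state()['position'])
c=load('w3')
for p in [(.4742,-.2409,.058),(.6321,-.074,.058)]:
    print(proj(c,p))
rois=[]
for p in [(.4742,-.2409,.058),(.6321,-.074,.058)]:
    u,v=proj(c,p)[0].astype(int); rois.append((max(u-42,0),max(v-48,0),u+42,v+48))
packs('w3',rois)
E
```

```text
clock: 7.9
position: [0.41, -0.0883, 0.3929]
ee_rot: [0.004, 0.015, 1.0, -0.003]
contact_force: [-0.3, 0.5, -0.5]
width: 0.0855
gripper_force: 0.0
clock: 8.1
position: [0.4075, -0.0823, 0.3888]
ee_rot: [0.0, 0.011, 1.0, 0.001]
contact_force: [0.0, 0.2, -0.4]
width: 0.0853
gripper_force: 0.0
[ 0.4074 -0.082   0.3885]
[[168.8701 214.4333]]
[[284.9917 306.6455]]
block centre [ 0.4739 -0.2413] size [76.3 38.1] long-axis deg from world x 8.2
block centre [ 0.6324 -0.0741] size [77.5 38.6] long-axis deg from world x 11.2
```

```bash
python3 -m inch '[{"claw":1,"travel":[0.2,0.0,-0.15],"turn":0.04},{"claw":1,"travel":[0.4,0.02,-0.3],"turn":0.069},{"claw":1,"travel":[0.6,0.04,-0.45],"turn":0.069},{"claw":1,"travel":[0.8,0.04,-0.6],"turn":0.069},{"claw":1,"travel":[0.95,0.04,-0.7],"turn":0.069}]'; python3 -m inch '[{"claw":0.6,"travel":[0.1,0,-0.1],"turn":0},{"claw":0.6,"travel":[0.175,0,-0.3],"turn":0},{"claw":0.6,"travel":[0.175,0,-0.55],"turn":0},{"claw":0.6,"travel":[0.175,0,-0.75],"turn":0},{"claw":0.6,"travel":[0.175,0,-0.92],"turn":0}]' 
python3 -m inch '[{"claw":0.6,"travel":[0,0,0],"turn":0},{"claw":-1,"travel":[0,0,0],"turn":0},{"claw":-1,"travel":[0,0,0],"turn":0},{"claw":-1,"travel":[0,0,0],"turn":0},{"claw":-1,"travel":[0,0,0],"turn":0}]' 60
```

```text
clock: 8.65
position: [0.5987, -0.0726, 0.2456]
ee_rot: [-0.001, -0.099, 0.995, 0.001]
contact_force: [-0.3, -0.1, 0.5]
width: 0.0853
gripper_force: 0.0
clock: 9.15
position: [0.6312, -0.0726, 0.0618]
ee_rot: [-0.002, -0.098, 0.995, 0.001]
contact_force: [0.6, 0.5, 0.1]
width: 0.068
gripper_force: 0.0
clock: 9.65
position: [0.6343, -0.0747, 0.0677]
ee_rot: [0.003, -0.097, 0.995, 0.0]
contact_force: [0.1, 3.5, 6.8]
width: 0.0361
gripper_force: 61.3
```

```bash
python3 -m inch '[{"claw":-1,"travel":[0,0,0.2],"turn":0},{"claw":-1,"travel":[0,0,0.4],"turn":0},{"claw":-1,"travel":[0,0,0.6],"turn":-0.04},{"claw":-1,"travel":[0,0,0.8],"turn":-0.08},{"claw":-1,"travel":[0,0,0.98],"turn":-0.12}]' ; python3 -m inch '[{"claw":-1,"travel":[-0.05,0.1,0],"turn":-0.045},{"claw":-1,"travel":[-0.1,0.3,0],"turn":-0.09},{"claw":-1,"travel":[-0.2,0.5,0],"turn":-0.135},{"claw":-1,"travel":[-0.3,0.65,0],"turn":-0.18},{"claw":-1,"travel":[-0.31,0.8,0],"turn":-0.225}]';  python3 -m inch '[{"claw":-1,"travel":[0,0.15,0],"turn":-0.045},{"claw":-1,"travel":[0,0.3,0],"turn":-0.09},{"claw":-1,"travel":[0,0.365,0],"turn":-0.135},{"claw":-1,"travel":[0,0.365,0],"turn":-0.18},{"claw":-1,"travel":[0,0.365,0],"turn":-0.221}]';python3 -m inch '[{"claw":-1,"travel":[0,0,0],"turn":0},{"claw":-1,"travel":[0,0,0],"turn":0},{"claw":-1,"travel":[0,0,0],"turn":0}]'; python3 -c "
from h import *
snap('side','s3');print(get_state()['qpos'])"
```

```text
clock: 10.15
position: [0.6322, -0.0758, 0.263]
ee_rot: [0.0, 0.094, 0.996, -0.0]
contact_force: [0.8, -0.0, -4.1]
width: 0.0357
gripper_force: 62.7
clock: 10.65
position: [0.5671, 0.0854, 0.2609]
ee_rot: [-0.001, 0.433, 0.901, -0.001]
contact_force: [-0.1, -0.6, -4.4]
width: 0.036
gripper_force: 62.7
clock: 11.15
position: [0.57, 0.1578, 0.2606]
ee_rot: [0.0, 0.713, 0.701, -0.001]
contact_force: [-0.4, -0.6, -4.0]
width: 0.0359
gripper_force: 62.7
clock: 11.45
position: [0.5705, 0.1572, 0.2608]
ee_rot: [0.0, 0.711, 0.703, -0.0]
contact_force: [0.9, 0.7, -4.0]
width: 0.0361
gripper_force: 62.7
[ 1.51581727e-01  2.95905211e-01  1.44981315e+00 -2.23966643e-04
  1.39593909e+00  1.63977425e-01]
```

```bash
python3 -m inch '[{"claw":-1,"travel":[0,0,-0.25],"turn":0},{"claw":-1,"travel":[0,0,-0.5],"turn":0},{"claw":-1,"travel":[0,0,-0.7],"turn":0},{"claw":-1,"travel":[0,0,-0.85],"turn":0},{"claw":-1,"travel":[0.01,0.01,-0.94],"turn":0}]';python3 -m inch '[{"claw":-1,"travel":[0,0,0],"turn":0},{"claw":0.3,"travel":[0,0,0],"turn":0},{"claw":0.3,"travel":[0,0,0],"turn":0},{"claw":0.3,"travel":[0,0,0],"turn":0},{"claw":0.3,"travel":[0,0,0],"turn":0}]'; python3 -m inch '[{"claw":0.3,"travel":[0,0,0.2],"turn":0},{"claw":0.3,"travel":[0,0,0.4],"turn":0},{"claw":0.3,"travel":[0,0,0.65],"turn":0},{"claw":0.3,"travel":[0,0,0.9],"turn":0.03},{"claw":0.3,"travel":[-0.2,-0.15,1],"turn":0.075}]'; python3 -m inch '[{"claw":0.8,"travel":[-0.2,-0.25,0.1],"turn":0.045},{"claw":1,"travel":[-0.3,-0.45,0.2],"turn":0.09},{"claw":1,"travel":[-0.45,-0.6,0.3],"turn":0.135},{"claw":1,"travel":[-0.5,-0.8,0.5],"turn":0.18},{"claw":1,"travel":[-0.55,-0.95,0.6],"turn":0.225}]'; python3 -m inch '[{"claw":1,"travel":[-0.05,-0.1,0],"turn":0.045},{"claw":1,"travel":[-0.1,-0.25,0],"turn":0.09},{"claw":1,"travel":[-0.1,-0.4,0],"turn":0.135},{"claw":1,"travel":[-0.1,-0.4,0],"turn":0.18},{"claw":1,"travel":[-0.1,-0.4,0],"turn":0.2}]';python3 -m inch '[{"claw":1,"travel":[0,0,0],"turn":0},{"claw":1,"travel":[0,0,0],"turn":0}]'; python3 - <<'E'
from meas import *
snap('wrist','w4');print(get_state()['position'])
c=load('w4'); p=(.4739,-.2413,.058)
u,v=proj(c,p)[0].astype(int);print(u,v)
packs('w4',[(max(u-42,0),max(v-48,0),u+42,v+48)])
E
```

```text
clock: 12.0
position: [0.5701, 0.1587, 0.071]
ee_rot: [-0.002, 0.712, 0.703, -0.003]
contact_force: [-30.2, -5.9, 83.8]
width: 0.0361
gripper_force: 75.3
clock: 12.5
position: [0.5732, 0.1597, 0.0737]
ee_rot: [0.001, 0.712, 0.702, 0.001]
contact_force: [1.0, -0.2, 0.9]
width: 0.0554
gripper_force: 0.0
clock: 13.0
position: [0.5419, 0.1337, 0.2775]
ee_rot: [0.005, 0.621, 0.783, 0.006]
contact_force: [-0.2, -1.6, 0.6]
width: 0.0559
gripper_force: 0.0
clock: 13.5
position: [0.4273, -0.0504, 0.3869]
ee_rot: [0.001, 0.318, 0.948, 0.0]
contact_force: [1.6, -0.2, 0.2]
width: 0.0853
gripper_force: 0.0
clock: 14.0
position: [0.4084, -0.1304, 0.3851]
ee_rot: [0.0, 0.012, 1.0, -0.0]
contact_force: [-0.3, 0.3, -0.4]
width: 0.0856
gripper_force: 0.0
clock: 14.2
position: [0.4086, -0.1294, 0.385]
ee_rot: [0.0, 0.013, 1.0, -0.0]
contact_force: [0.4, -0.0, -1.1]
width: 0.0855
gripper_force: 0.0
[ 0.4087 -0.1293  0.385 ]
200 213
block centre [ 0.474  -0.2414] size [76. 38.] long-axis deg from world x 8.0
```

View pics/w4.png

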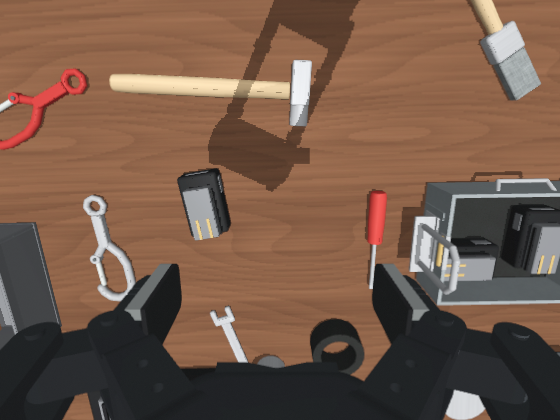

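```bash
python3 -m inch '[{"claw":1,"travel":[0.1,-0.15,-0.1],"turn":0.03},{"claw":1,"travel":[0.2,-0.3,-0.25],"turn":0.053},{"claw":1,"travel":[0.3,-0.45,-0.4],"turn":0.053},{"claw":1,"travel":[0.33,-0.56,-0.55],"turn":0.053},{"claw":1,"travel":[0.33,-0.56,-0.75],"turn":0.053}]'; python3 -m inch '[{"claw":0.6,"travel":[0,0,-0.1],"turn":0},{"claw":0.6,"travel":[0,0,-0.3],"turn":0},{"claw":0.6,"travel":[0,0,-0.5],"turn":0},{"claw":0.6,"travel":[0,0,-0.7],"turn":0},{"claw":0.6,"travel":[0,0,-0.84],"turn":0}]' 
python3 -m inch '[{"claw":0.6,"travel":[0,0,0],"turn":0},{"claw":-1,"travel":[0,0,0],"turn":0},{"claw":-1,"travel":[0,0,0],"turn":0},{"claw":-1,"travel":[0,0,0],"turn":0},{"claw":-1,"travel":[0,0,0],"turn":0}]' 60
```

```text
clock: 14.75
position: [0.477, -0.2448, 0.2342]
ee_rot: [0.002, -0.07, 0.998, -0.002]
contact_force: [0.0, 0.3, 0.1]
width: 0.0853
gripper_force: 0.0
clock: 15.25
position: [0.4739, -0.2405, 0.0645]
ee_rot: [-0.001, -0.071, 0.998, 0.001]
contact_force: [-0.4, 0.5, 0.2]
width: 0.0687
gripper_force: 0.0
clock: 15.75
position: [0.4761, -0.242, 0.069]
ee_rot: [0.002, -0.071, 0.998, -0.001]
contact_force: [-0.4, 2.5, 7.3]
width: 0.0361
gripper_force: 60.4
```

```bash
python3 -m inch '[{"claw":-1,"travel":[0,0,0.2],"turn":0},{"claw":-1,"travel":[0,0,0.4],"turn":0},{"claw":-1,"travel":[0,0,0.6],"turn":-0.04},{"claw":-1,"travel":[0,0,0.8],"turn":-0.08},{"claw":-1,"travel":[0,0,0.98],"turn":-0.12}]' ; python3 -m inch '[{"claw":-1,"travel":[0.05,0.15,0],"turn":-0.045},{"claw":-1,"travel":[0.1,0.35,0],"turn":-0.09},{"claw":-1,"travel":[0.12,0.6,0],"turn":-0.135},{"claw":-1,"travel":[0.13,0.8,0],"turn":-0.18},{"claw":-1,"travel":[0.13,0.95,0],"turn":-0.225}]';  python3 -m inch '[{"claw":-1,"travel":[0,0.2,0],"turn":-0.045},{"claw":-1,"travel":[0,0.45,0],"turn":-0.09},{"claw":-1,"travel":[0,0.7,0],"turn":-0.135},{"claw":-1,"travel":[0,0.9,0],"turn":-0.18},{"claw":-1,"travel":[0,1,0],"turn":-0.204}]';python3 -m inch '[{"claw":-1,"travel":[0,0.05,0],"turn":0},{"claw":-1,"travel":[0,0.05,0],"turn":0},{"claw":-1,"travel":[0,0.05,0],"turn":0},{"claw":-1,"travel":[0,0.05,0],"turn":0}]'; python3 -c "
from h import *
snap('scene','s4')"
```

```text
clock: 16.25
position: [0.4744, -0.2414, 0.2652]
ee_rot: [0.001, 0.12, 0.993, -0.0]
contact_force: [0.3, -0.5, -3.4]
width: 0.0359
gripper_force: 62.6
clock: 16.75
position: [0.5002, -0.0491, 0.2629]
ee_rot: [-0.0, 0.456, 0.89, 0.0]
contact_force: [0.3, -0.1, -3.5]
width: 0.0359
gripper_force: 62.5
clock: 17.25
position: [0.4999, 0.1515, 0.263]
ee_rot: [-0.0, 0.712, 0.702, 0.001]
contact_force: [0.8, -0.9, -3.7]
width: 0.0358
gripper_force: 62.5
clock: 17.65
position: [0.5008, 0.1571, 0.2628]
ee_rot: [0.0, 0.712, 0.702, -0.0]
contact_force: [-0.6, -0.7, -3.7]
width: 0.0358
gripper_force: 62.5
```

View pics/s4.png

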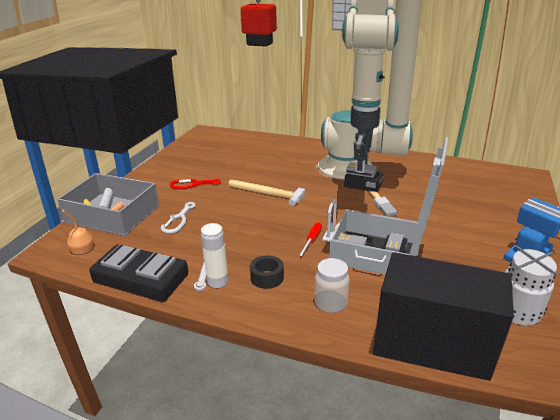

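The last pack hangs level above the box at (365,182), and the two others are inside at (352,240) and (395,243). I'll lower it gently.

```bash
python3 -m inch '[{"claw":-1,"travel":[0,0,-0.25],"turn":0},{"claw":-1,"travel":[0,0.01,-0.5],"turn":0},{"claw":-1,"travel":[0,0.01,-0.7],"turn":0},{"claw":-1,"travel":[0,0.01,-0.82],"turn":0},{"claw":-1,"travel":[0,0.01,-0.88],"turn":0}]';python3 -m inch '[{"claw":-1,"travel":[0,0,-0.02],"turn":0},{"claw":-1,"travel":[0,0,-0.03],"turn":0},{"claw":-1,"travel":[0,0,-0.04],"turn":0},{"claw":-1,"travel":[0,0,-0.05],"turn":0},{"claw":-1,"travel":[0,0,-0.05],"turn":0}]';python3 -m inch '[{"claw":0.3,"travel":[0,0,0],"turn":0},{"claw":0.3,"travel":[0,0,0],"turn":0},{"claw":0.3,"travel":[0,0,0],"turn":0},{"claw":0.3,"travel":[0,0,0],"turn":0}]'; python3 -m inch '[{"claw":0.3,"travel":[0,0,0.2],"turn":0},{"claw":0.3,"travel":[0,0,0.4],"turn":0},{"claw":0.3,"travel":[0,0,0.65],"turn":0},{"claw":0.3,"travel":[0,0,0.85],"turn":0.03},{"claw":0.3,"travel":[0,0,1],"turn":0.07}]'; python3 -m inch '[{"claw":0.8,"travel":[-0.2,-0.15,0.1],"turn":0.045},{"claw":1,"travel":[-0.3,-0.25,0.2],"turn":0.09},{"claw":1,"travel":[-0.45,-0.3,0.3],"turn":0.135},{"claw":1,"travel":[-0.5,-0.3,0.5],"turn":0.18},{"claw":1,"travel":[-0.55,-0.3,0.6],"turn":0.225}]'; python3 -m inch '[{"claw":1,"travel":[0,0,0],"turn":0.045},{"claw":1,"travel":[0,0,0],"turn":0.09},{"claw":1,"travel":[0,0,0],"turn":0.135},{"claw":1,"travel":[0,0,0],"turn":0.18},{"claw":1,"travel":[0,0,0],"turn":0.205}]';python3 -m inch '[{"claw":1,"travel":[0,0,0],"turn":0},{"claw":1,"travel":[0,0,0],"turn":0}]'; python3 - <<'E'
from meas import *
im=snap('wrist','w5');print(get_state()['position'],get_state()['ee_rot'])
b=cv2.imread("pics/side0.png")[60:220,150:290]
a=cv2.resize(b,None,fx=3,fy=3,interpolation=2)
m=np.zeros((480,800,3),np.uint8); m[:,:420]=a
z=im[200:400,250:560]; m[:245,420:800]=cv2.resize(z,(380,245)); cv2.imwrite("pics/m2.png",m)
E
```

```text
clock: 18.2
position: [0.4994, 0.1591, 0.0844]
ee_rot: [-0.001, 0.712, 0.702, -0.002]
contact_force: [-0.2, -0.4, -4.1]
width: 0.0361
gripper_force: 62.5
clock: 18.7
position: [0.5011, 0.1606, 0.0775]
ee_rot: [0.0, 0.711, 0.703, 0.001]
contact_force: [-0.6, 0.2, -4.6]
width: 0.0356
gripper_force: 62.5
clock: 19.1
position: [0.5011, 0.1606, 0.0772]
ee_rot: [0.0, 0.711, 0.703, 0.0]
contact_force: [-0.3, 0.8, -0.1]
width: 0.0557
gripper_force: 0.0
clock: 19.6
position: [0.5014, 0.1607, 0.2802]
ee_rot: [0.001, 0.628, 0.778, 0.002]
contact_force: [-0.2, -0.9, 0.7]
width: 0.0556
gripper_force: 0.0
clock: 20.1
position: [0.3902, 0.1002, 0.3998]
ee_rot: [0.002, 0.32, 0.947, 0.001]
contact_force: [0.8, -0.3, 0.5]
width: 0.0849
gripper_force: 0.0
clock: 20.6
position: [0.3905, 0.1005, 0.3969]
ee_rot: [0.0, 0.004, 1.0, 0.0]
contact_force: [-0.0, 0.5, -0.3]
width: 0.0857
gripper_force: 0.0
clock: 20.8
position: [0.3906, 0.1005, 0.3969]
ee_rot: [0.0, 0.007, 1.0, 0.0]
contact_force: [-0.8, -0.3, -0.6]
width: 0.0854
gripper_force: 0.0
[0.3907 0.1005 0.3968] [0.0001 0.0069 1.     0.0001]
```

View pics/m2.png

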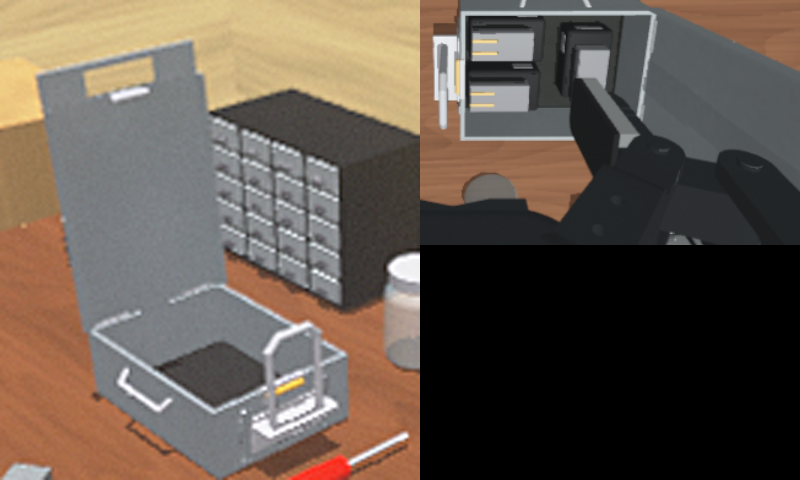

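All three packs sit flat in the box. Now the lid angle from its top corners.

```bash
python3 - <<'E'
from meas import *
c=load("side0"); ctr=np.array([.5371,.2208]); 
for uv,x in [((163.3,85),.4525),((214.3,74),.6225),((180.7,170),.4525)]:
    o,D=ray(c,[uv]); t=(x-o[0])/D[0,0]; P=o+D[0]*t; print(P, np.linalg.norm(P[1:]-[.334,.078]), np.pi/2+np.arctan2(P[1]-.334,P[2]-.078))
E
```

```text
[0.4525 0.3455 0.3461] 0.26834839811301275 1.613653300482403
[0.6225 0.3351 0.3475] 0.26950621083581117 1.5749161338029214
[0.4525 0.3195 0.0822] 0.015112176923469563 0.281474879541876
```

```bash
python3 - <<'E'
from meas import *
d=load("scene0"); print("cabinet base",onz(d,[(377,350),(498,368),(520,285)],0)[:,:2]); print("vise",onz(d,[(510,255),(515,205)],0.05)[:,:2])
yh=.3338
for th,r in [(1.6,.205),(1.5,.205),(1.4,.205),(1.3,.205),(1.2,.205),(1.1,.205),(1.,.205),(.9,.205),(.8,.205),(.7,.2),(.6,.195),(.5,.19),(.4,.185),(.3,.185),(.2,.185),(.1,.185),(.05,.185),(0,.185)]:
    s,c=np.sin(th),np.cos(th); print(th,"TCP y,z",np.round([yh-r*c+.006*s+.0145, .078+r*s+.006*c+.019],3))
E
python3 -m inch '[{"claw":-1,"travel":[0,0.2,0.1],"turn":0},{"claw":-1,"travel":[0,0.4,0.15],"turn":0},{"claw":-1,"travel":[0,0.6,0.15],"turn":0},{"claw":-1,"travel":[0,0.8,0.15],"turn":0},{"claw":-1,"travel":[0,1,0.15],"turn":0}]'; python3 -m inch '[{"claw":-1,"travel":[0,0.25,0],"turn":0},{"claw":-1,"travel":[0,0.5,0],"turn":0},{"claw":-1,"travel":[0.1,0.62,0],"turn":0},{"claw":-1,"travel":[0.3,0.62,0],"turn":0},{"claw":-1,"travel":[0.5,0.62,0],"turn":0}]'; python3 -m inch '[{"claw":-1,"travel":[0.2,0,0],"turn":0},{"claw":-1,"travel":[0.23,0,0],"turn":0},{"claw":-1,"travel":[0.23,0,0],"turn":0}]'
```

```text
cabinet base [[0.9012 0.2983]
 [0.8765 0.5663]
 [0.5589 0.6277]]
vise [[0.4984 0.591 ]
 [0.2    0.621 ]]
1.6 TCP y,z [0.36  0.302]
1.5 TCP y,z [0.34  0.302]
1.4 TCP y,z [0.319 0.3  ]
1.3 TCP y,z [0.299 0.296]
1.2 TCP y,z [0.28 0.29]
1.1 TCP y,z [0.261 0.282]
1.0 TCP y,z [0.243 0.273]
0.9 TCP y,z [0.226 0.261]
0.8 TCP y,z [0.21  0.248]
0.7 TCP y,z [0.199 0.23 ]
0.6 TCP y,z [0.191 0.212]
0.5 TCP y,z [0.184 0.193]
0.4 TCP y,z [0.18  0.175]
0.3 TCP y,z [0.173 0.157]
0.2 TCP y,z [0.168 0.14 ]
0.1 TCP y,z [0.165 0.121]
0.05 TCP y,z [0.164 0.112]
0 TCP y,z [0.163 0.103]
clock: 21.35
position: [0.3906, 0.3021, 0.427]
ee_rot: [0.0, 0.007, 1.0, 0.0]
contact_force: [0.1, -0.3, -0.9]
width: 0.0127
gripper_force: 0.0
clock: 21.85
position: [0.4911, 0.4261, 0.4265]
ee_rot: [-0.0, 0.005, 1.0, 0.0]
contact_force: [0.7, 0.0, 0.1]
width: -0.0001
gripper_force: 0.0
clock: 22.15
position: [0.538, 0.4243, 0.425]
ee_rot: [-0.001, 0.007, 1.0, -0.001]
contact_force: [-0.5, -0.0, -0.2]
width: 0.0
gripper_force: 0.0
```

```bash
python3 -m inch '[{"claw":-1,"travel":[0,0,-0.2],"turn":0},{"claw":-1,"travel":[0,0,-0.4],"turn":0},{"claw":-1,"travel":[0,0,-0.615],"turn":0},{"claw":-1,"travel":[0,-0.15,-0.615],"turn":0},{"claw":-1,"travel":[0,-0.32,-0.615],"turn":0}]'; python3 -m inch '[{"claw":-1,"travel":[0,-0.1,0],"turn":0},{"claw":-1,"travel":[0,-0.2,-0.01],"turn":0},{"claw":-1,"travel":[0,-0.3,-0.03],"turn":0},{"claw":-1,"travel":[0,-0.4,-0.06],"turn":0}]';  python3 -m inch '[{"claw":-1,"travel":[0,-0.095,-0.04],"turn":0},{"claw":-1,"travel":[0,-0.185,-0.085],"turn":0},{"claw":-1,"travel":[0,-0.27,-0.145],"turn":0},{"claw":-1,"travel":[0,-0.35,-0.21],"turn":0}]'
```

```text
clock: 22.65
position: [0.5339, 0.362, 0.3026]
ee_rot: [-0.002, 0.005, 1.0, 0.001]
contact_force: [0.8, 2.5, 2.5]
width: 0.0004
gripper_force: 0.0
clock: 23.05
position: [0.5362, 0.2802, 0.293]
ee_rot: [0.001, 0.006, 1.0, 0.001]
contact_force: [-0.5, 2.3, 0.5]
width: 0.0002
gripper_force: 0.0
clock: 23.45
position: [0.5367, 0.2098, 0.2509]
ee_rot: [0.001, 0.006, 1.0, 0.0]
contact_force: [-0.2, 0.6, 2.2]
width: 0.0001
gripper_force: 1.1
```

Contact force is as predicted. I'll keep following the arc down.

```bash
python3 -m inch '[{"claw":-1,"travel":[0,-0.055,-0.09],"turn":0},{"claw":-1,"travel":[0,-0.095,-0.18],"turn":0},{"claw":-1,"travel":[0,-0.13,-0.275],"turn":0},{"claw":-1,"travel":[0,-0.15,-0.365],"turn":0},{"claw":-1,"travel":[0,-0.185,-0.455],"turn":0}]'; python3 -m inch '[{"claw":-1,"travel":[0,-0.025,-0.06],"turn":0},{"claw":-1,"travel":[0,-0.04,-0.12],"turn":0},{"claw":-1,"travel":[0,-0.04,-0.17],"turn":0},{"claw":-1,"travel":[0,-0.045,-0.2],"turn":0},{"claw":-1,"travel":[0,-0.045,-0.22],"turn":0}]';  python3 -m inch '[{"claw":-1,"travel":[0,0,-0.02],"turn":0},{"claw":-1,"travel":[0,0,-0.04],"turn":0},{"claw":-1,"travel":[0,0,-0.05],"turn":0},{"claw":-1,"travel":[0,0,-0.05],"turn":0}]'
```

```text
clock: 23.95
position: [0.5367, 0.1729, 0.1591]
ee_rot: [0.001, 0.006, 1.0, -0.0]
contact_force: [0.2, -0.7, 1.5]
width: -0.0005
gripper_force: 0.7
clock: 24.45
position: [0.5367, 0.1645, 0.1144]
ee_rot: [-0.0, 0.006, 1.0, -0.0]
contact_force: [0.4, -0.4, 1.2]
width: 0.0
gripper_force: 0.5
clock: 24.85
position: [0.537, 0.1645, 0.1115]
ee_rot: [0.002, 0.006, 1.0, -0.0]
contact_force: [-11.2, -3.5, 37.9]
width: -0.0002
gripper_force: 19.1
```

```bash
python3 -m inch '[{"claw":-1,"travel":[0,0,0.2],"turn":0},{"claw":-1,"travel":[0,0,0.4],"turn":0},{"claw":-1,"travel":[-0.2,-0.1,0.6],"turn":0},{"claw":0,"travel":[-0.4,-0.3,0.8],"turn":0},{"claw":1,"travel":[-0.6,-0.45,0.95],"turn":0}]';  python3 -m inch '[{"claw":1,"travel":[0,-0.2,0],"turn":0},{"claw":1,"travel":[0,-0.4,0.1],"turn":0},{"claw":1,"travel":[0,-0.6,0.2],"turn":0},{"claw":1,"travel":[0,-0.8,0.4],"turn":0},{"claw":1,"travel":[0,-0.8,0.4],"turn":0}]'; python3 - <<'E'
from meas import *
print(get_state()['position'])
im=snap('wrist','w6'); a=snap('side','s6'); 
m=np.zeros((600,560,3),np.uint8); m[:420]=im
m[424:,:280]=cv2.resize(a[150:238,160:300],(280,176),interpolation=2)
b=snap('scene','sc6'); m[424:,280:]=cv2.resize(b[190:278,310:450],(280,176),interpolation=2)
cv2.imwrite("pics/m3.png",m)
E
```

```text
clock: 25.35
position: [0.4408, 0.0938, 0.2764]
ee_rot: [0.001, 0.005, 1.0, 0.0]
contact_force: [0.3, -0.7, 0.9]
width: 0.028
gripper_force: 0.0
clock: 25.85
position: [0.4431, -0.0697, 0.3588]
ee_rot: [0.004, 0.008, 1.0, -0.002]
contact_force: [-0.4, 0.1, -0.3]
width: 0.0857
gripper_force: 0.0
[ 0.4431 -0.0697  0.3588]
```

View pics/m3.png

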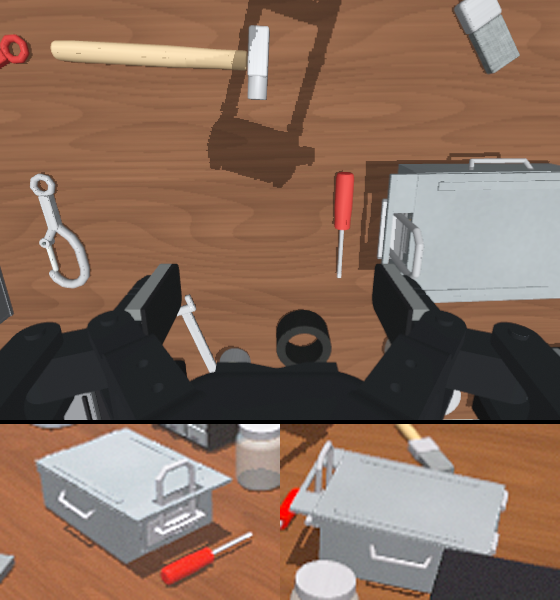

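```bash
python3 - <<'E'
from meas import *
a=cv2.imread("pics/s6.png")[150:210,170:290]; b=cv2.imread("pics/sc6.png")[195:255,310:430]
m=np.vstack([cv2.resize(a,None,fx=5,fy=5,interpolation=2),cv2.resize(b,None,fx=5,fy=5,interpolation=2)]); cv2.imwrite("pics/c6.png",m)
c,d=load("side0"),load("scene0")
yf=.2208+.113-.27; 
for t in (0,.05):
  for x in (.452,.535,.622): 
    P=[x,.3338-.27*np.cos(t)+.006*np.sin(t),.078+.27*np.sin(t)+.006]; print(t,x,(proj(c,P)[0]-[170,150])*5,(proj(d,P)[0]-[310,195])*5+[0,300])
E
```

```text
0 0.452 [299.8414 257.8372] [104.4019 352.0472]
0 0.535 [412.9029 205.1542] [ 66.4548 420.7813]
0 0.622 [521.9778 154.3126] [ 22.3844 500.4179]
0.05 0.452 [297.5746 237.0894] [106.1842 332.8437]
0.05 0.535 [411.4205 184.9284] [ 68.1469 400.9859]
0.05 0.622 [521.1975 134.6134] [ 23.9413 480.0008]
```

View pics/c6.png

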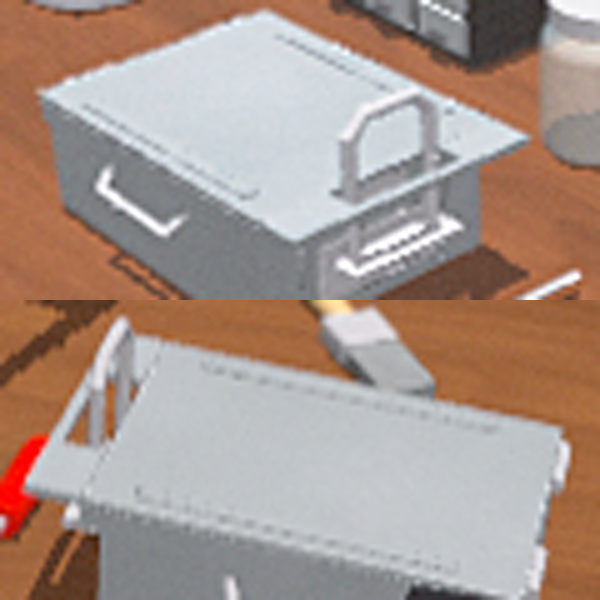

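```bash
python3 - <<'E'
from meas import *
c,d=load("side0"),load("scene0")
ctr=np.array([.5371,.2208]);a=np.radians(-.7);Rm=np.array([[np.cos(a),-np.sin(a)],[np.sin(a),np.cos(a)]])
for l in [(-.086,.113),(.086,.113)]:
    P=np.r_[ctr+Rm@l,.084]; print("hinge",(proj(c,P)[0]-[170,150])*5,(proj(d,P)[0]-[310,195])*5+[0,300])
for l in [(-.03,-.133),(.03,-.133)]:
    P=np.r_[ctr+Rm@l,.148]; print("eye top",(proj(c,P)[0]-[170,150])*5,(proj(d,P)[0]-[310,195])*5+[0,300])
for t in (0,.05):
  for x in (-.086,.086):
    p=ctr+Rm@[x,.113-.27*np.cos(t)+.006*np.sin(t)]; P=[*p,.078+.27*np.sin(t)+.006*np.cos(t)]; print(t,(proj(c,P)[0]-[170,150])*5,(proj(d,P)[0]-[310,195])*5+[0,300])
E
```

```text
hinge [40.0605 89.0714] [556.8567 427.845 ]
hinge [259.2779   9.4904] [516.8924 594.3626]
eye top [341.3415 110.7409] [124.8226 306.6624]
eye top [422.9393  77.2746] [ 95.5685 356.8766]
0 [294.6809 258.9449] [107.3189 350.1119]
0 [522.1441 155.4023] [ 21.0081 499.286 ]
0.05 [292.3913 238.1921] [109.1085 330.9425]
0.05 [521.3736 135.6985] [ 22.5513 478.8965]
```

The front corners of the lid appear about 9 mm too high in both views, so θ is about 0.04. The lid is resting on the catch, so I'll press again, harder.

```bash
python3 -m inch '[{"claw":-1,"travel":[0.1,0.2,-0.05],"turn":0},{"claw":-1,"travel":[0.2,0.4,-0.1],"turn":0},{"claw":-1,"travel":[0.35,0.6,-0.2],"turn":0},{"claw":-1,"travel":[0.47,0.8,-0.35],"turn":0},{"claw":-1,"travel":[0.47,1,-0.5],"turn":0}]';  python3 -m inch '[{"claw":-1,"travel":[0,0.17,-0.1],"turn":0},{"claw":-1,"travel":[0,0.17,-0.3],"turn":0},{"claw":-1,"travel":[0,0.17,-0.5],"turn":0},{"claw":-1,"travel":[0,0.17,-0.65],"turn":0},{"claw":-1,"travel":[0,0.17,-0.7],"turn":0}]';  python3 -m inch '[{"claw":-1,"travel":[0,0,-0.02],"turn":0},{"claw":-1,"travel":[0,0,-0.02],"turn":0}]';  python3 -m inch '[{"claw":-1,"travel":[0,0,-0.02],"turn":0},{"claw":-1,"travel":[0,0,-0.02],"turn":0}]'; python3 -m inch '[{"claw":-1,"travel":[0,0,-0.02],"turn":0},{"claw":-1,"travel":[0,0,-0.02],"turn":0}]'
```

```text
clock: 26.5
position: [0.5358, 0.1307, 0.2575]
ee_rot: [0.0, 0.005, 1.0, 0.0]
contact_force: [-0.1, -0.5, -0.1]
width: 0.0122
gripper_force: 0.0
clock: 27.0
position: [0.53, 0.1626, 0.1151]
ee_rot: [-0.005, 0.005, 1.0, -0.001]
contact_force: [-0.1, -0.9, -0.3]
width: -0.0003
gripper_force: 0.0
clock: 27.2
position: [0.5346, 0.162, 0.116]
ee_rot: [0.0, 0.006, 1.0, 0.0]
contact_force: [0.4, -0.8, 0.7]
width: 0.0001
gripper_force: 0.0
clock: 27.4
position: [0.5351, 0.1614, 0.1127]
ee_rot: [0.001, 0.006, 1.0, 0.0]
contact_force: [0.2, -0.1, 0.6]
width: 0.0001
gripper_force: 0.0
clock: 27.6
position: [0.5354, 0.1614, 0.1118]
ee_rot: [0.002, 0.006, 1.0, 0.0]
contact_force: [-4.5, -0.1, 19.4]
width: 0.0003
gripper_force: 9.3
```

```bash
for i in 1; do python3 -m inch '[{"claw":-1,"travel":[0,0,-0.03],"turn":0},{"claw":-1,"travel":[0,0,-0.03],"turn":0}]'; python3 -m inch '[{"claw":-1,"travel":[0,0,-0.02],"turn":0},{"claw":-1,"travel":[0,0,-0.02],"turn":0},{"claw":-1,"travel":[0,0,-0.02],"turn":0}]'; done
```

```text
clock: 27.8
position: [0.5353, 0.1611, 0.1038]
ee_rot: [0.002, 0.006, 1.0, 0.0]
contact_force: [-0.8, 0.4, -0.5]
width: 0.0001
gripper_force: 0.0
clock: 28.1
position: [0.5356, 0.1612, 0.1027]
ee_rot: [0.002, 0.006, 1.0, 0.0]
contact_force: [-6.2, -2.0, 27.5]
width: -0.0004
gripper_force: 13.8
```

The lid snapped through: the tip now stops at z = 0.1027, which is exactly the shut height. Next, a close look at the hook.

```bash
python3 -m inch '[{"claw":-1,"travel":[0,0,0.25],"turn":0},{"claw":-1,"travel":[0,0,0.5],"turn":0},{"claw":-1,"travel":[0,0,0.75],"turn":0},{"claw":0,"travel":[0,-0.1,0.95],"turn":0},{"claw":1,"travel":[-0.1,-0.3,1],"turn":0}]';  python3 -m inch '[{"claw":1,"travel":[-0.1,-0.2,0],"turn":0},{"claw":1,"travel":[-0.2,-0.4,0],"turn":0},{"claw":1,"travel":[-0.3,-0.6,0],"turn":0},{"claw":1,"travel":[-0.4,-0.8,0],"turn":0},{"claw":1,"travel":[-0.4,-1,0],"turn":0}]'; python3 -m inch '[{"claw":1,"travel":[0,-0.2,0],"turn":0},{"claw":1,"travel":[0,-0.4,0],"turn":0},{"claw":1,"travel":[0,-0.6,0],"turn":0},{"claw":1,"travel":[0,-0.8,0],"turn":0},{"claw":1,"travel":[0,-1,0],"turn":0}]'; python3 -m inch '[{"claw":1,"travel":[0,-0.2,0],"turn":0},{"claw":1,"travel":[0,-0.2,0],"turn":0},{"claw":1,"travel":[0,-0.2,0],"turn":0}]'; python3 - <<'E'
from meas import *
print(get_state()['position'])
im=snap('wrist','w7'); a=snap('side','s7'); b=snap('scene','sc7')
d=load("scene0");print("jar",onz(d,[(332,308),(332,265)],[0])[:,:2])
m=np.zeros((600,560,3),np.uint8); m[:420]=im
m[424:,:280]=cv2.resize(a[150:238,160:300],(280,176),interpolation=2); m[424:,280:]=cv2.resize(b[190:278,310:450],(280,176),interpolation=2)
cv2.imwrite("pics/m4.png",m)
E
```

```text
clock: 28.6
position: [0.5189, 0.1024, 0.3031]
ee_rot: [0.006, 0.005, 1.0, 0.001]
contact_force: [0.4, -1.0, 0.4]
width: 0.0277
gripper_force: 0.0
clock: 29.1
position: [0.4319, -0.0995, 0.2983]
ee_rot: [-0.0, 0.006, 1.0, 0.0]
contact_force: [1.3, 0.7, 0.3]
width: 0.0852
gripper_force: 0.0
clock: 29.6
position: [0.4343, -0.3004, 0.2979]
ee_rot: [0.0, 0.007, 1.0, -0.0]
contact_force: [1.9, 0.5, -0.6]
width: 0.0854
gripper_force: 0.0
clock: 29.9
position: [0.4343, -0.3393, 0.2972]
ee_rot: [-0.0, 0.007, 1.0, 0.001]
contact_force: [-0.1, -0.0, 0.0]
width: 0.0852
gripper_force: 0.0
[ 0.4343 -0.3393  0.2972]
jar [[0.7987 0.1651]
 [0.6292 0.1186]]
```

View pics/m4.png

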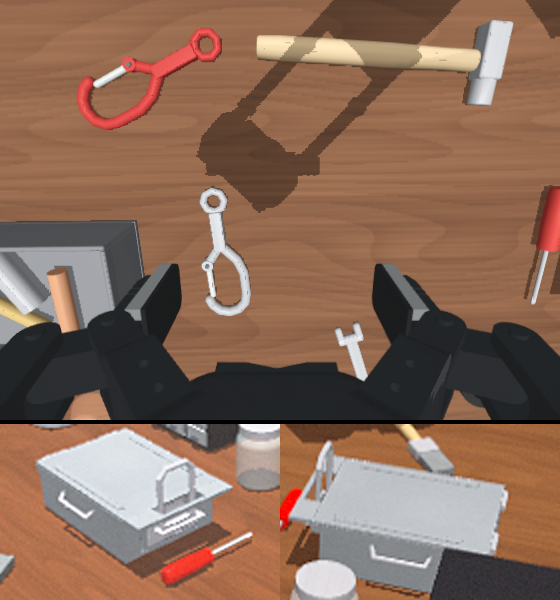

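The hook (steel, the one wanted) is at ring (213,201), shank (215,215)–(221,248) and bowl (230,290), with its gate on the left. The lid now sits flat. The red look-alike is at (150,80). Now to measure the shank.

```bash
python3 - <<'E'
from meas import *
im=cv2.imread("pics/w7.png"); c=load("w7"); hsv=cv2.cvtColor(im,cv2.COLOR_BGR2HSV)
m=((hsv[...,1]<60)&(hsv[...,2]>110)).astype(np.uint8); k=np.zeros_like(m);k[180:322,190:260]=m[180:322,190:260]
rows=[]
for v in range(216,246,2):
    u=np.where(k[v])[0]; rows.append((v,u.min(),u.max()))
print(rows)
P=onz(c,[((a+b)/2,v) for v,a,b in rows],.012)[:,:2]; vx,vy,x0,y0=cv2.fitLine((P*1000).astype(np.float32),2,0,.01,.01).ravel()
yaw=np.arctan2(vy,vx); yaw=yaw if abs(yaw)<1.6 else yaw-np.pi*np.sign(yaw); print("yaw deg",np.degrees(yaw),P[0],P[-1])
ys,xs=np.where(k); Q=onz(c,np.c_[xs,ys].astype(float),.007)[:,:2]
ax=np.array([np.cos(yaw),np.sin(yaw)]); n=np.array([-ax[1],ax[0]]); p0=np.array([x0,y0])/1000
s=(Q-p0)@ax; t=(Q-p0)@n; print("along min,max",s.min(),s.max(),"len",np.ptp(s)," lat",t.min(),t.max())
# bowl tip at own x=94+20+13=127
org=p0+ax*(s.max()-.127); print("origin from bowl tip",org,"from ring end (190 long)",p0+ax*(s.min()+.063))
hull=k[195:208,205:222]; 
E
```

```text
[(216, np.int64(208), np.int64(220)), (218, np.int64(209), np.int64(221)), (220, np.int64(209), np.int64(221)), (222, np.int64(209), np.int64(221)), (224, np.int64(210), np.int64(222)), (226, np.int64(210), np.int64(223)), (228, np.int64(211), np.int64(222)), (230, np.int64(211), np.int64(224)), (232, np.int64(211), np.int64(223)), (234, np.int64(212), np.int64(223)), (236, np.int64(212), np.int64(223)), (238, np.int64(212), np.int64(225)), (240, np.int64(212), np.int64(225)), (242, np.int64(212), np.int64(225)), (244, np.int64(213), np.int64(224))]
yaw deg 4.8755975 [ 0.4908 -0.4224] [ 0.5305 -0.4191]
along min,max -0.05665908660994622 0.13483044414477177 len 0.191489530754718  lat -0.03459023028981482 0.03267660149151061
origin from bowl tip [ 0.5183 -0.4194] from ring end (190 long) [ 0.5168 -0.4196]
```

```bash
python3 -m inch '[{"claw":0,"travel":[0.1,-0.1,-0.2],"turn":0.032},{"claw":0,"travel":[0.2,-0.2,-0.4],"turn":0.032},{"claw":0,"travel":[0.3,-0.3,-0.6],"turn":0.032},{"claw":0,"travel":[0.397,-0.403,-0.8],"turn":0.032},{"claw":0,"travel":[0.397,-0.403,-0.9],"turn":0.032}]';  python3 -m inch '[{"claw":0,"travel":[0,0,-0.1],"turn":0},{"claw":0,"travel":[0,0,-0.2],"turn":0},{"claw":0,"travel":[0,0,-0.3],"turn":0},{"claw":0,"travel":[0,0,-0.4],"turn":0},{"claw":0,"travel":[0,0,-0.46],"turn":0}]'; python3 -m inch '[{"claw":0,"travel":[0,0,0],"turn":0}]'; python3 - <<'E'
from meas import *
s=get_state();print(s['position'],s['ee_rot'])
E
```

```text
clock: 30.55
position: [0.5154, -0.4192, 0.1138]
ee_rot: [-0.001, -0.045, 0.999, 0.001]
contact_force: [-0.6, -0.3, 0.3]
width: 0.0428
gripper_force: 0.0
clock: 31.05
position: [0.5139, -0.4173, 0.0247]
ee_rot: [-0.001, -0.045, 0.999, 0.001]
contact_force: [-0.2, 0.5, 0.5]
width: 0.043
gripper_force: 0.0
clock: 31.15
position: [0.5134, -0.4174, 0.0243]
ee_rot: [-0.001, -0.045, 0.999, 0.001]
contact_force: [0.5, -1.2, -0.2]
width: 0.0423
gripper_force: 0.0
[ 0.5134 -0.4174  0.0243] [-0.0011 -0.0446  0.999   0.0014]
```

```bash
python3 -m inch '[{"claw":0,"travel":[0,-0.012,-0.018],"turn":0},{"claw":0,"travel":[0,-0.012,-0.018],"turn":0},{"claw":-1,"travel":[0,-0.012,-0.018],"turn":0},{"claw":-1,"travel":[0,-0.012,-0.018],"turn":0},{"claw":-1,"travel":[0,-0.012,-0.018],"turn":0}]' 80; python3 -m inch '[{"claw":-1,"travel":[0,0,0],"turn":0},{"claw":-1,"travel":[0,0,0],"turn":0},{"claw":-1,"travel":[0,0,0.02],"turn":0},{"claw":-1,"travel":[0,0,0.1],"turn":0},{"claw":-1,"travel":[0,0,0.25],"turn":0}]'
```

```text
clock: 31.65
position: [0.5142, -0.4218, 0.0233]
ee_rot: [0.0, -0.044, 0.999, -0.0]
contact_force: [-0.3, 0.3, 5.6]
width: 0.0133
gripper_force: 80.5
clock: 32.15
position: [0.5119, -0.42, 0.0694]
ee_rot: [-0.003, -0.044, 0.999, 0.003]
contact_force: [-0.4, 0.8, -2.8]
width: 0.0136
gripper_force: 79.5
```

```bash
python3 -m inch '[{"claw":-1,"travel":[0,0,0.25],"turn":0},{"claw":-1,"travel":[0,0,0.5],"turn":-0.045},{"claw":-1,"travel":[0,0,0.75],"turn":-0.09},{"claw":-1,"travel":[0,0,1],"turn":-0.135},{"claw":-1,"travel":[0,0,1],"turn":-0.18}]' 100; python3 -m inch '[{"claw":-1,"travel":[0,0.05,0],"turn":-0.045},{"claw":-1,"travel":[0,0.2,0],"turn":-0.09},{"claw":-1,"travel":[0,0.4,0],"turn":-0.135},{"claw":-1,"travel":[0,0.6,0],"turn":-0.18},{"claw":-1,"travel":[0,0.8,0],"turn":-0.225}]';  python3 -m inch '[{"claw":-1,"travel":[0,0.2,0],"turn":-0.045},{"claw":-1,"travel":[0,0.4,0],"turn":-0.09},{"claw":-1,"travel":[0,0.6,0],"turn":-0.127},{"claw":-1,"travel":[0.1,0.8,0],"turn":-0.127},{"claw":-1,"travel":[0.2,1,0],"turn":-0.127}]'; python3 -m inch '[{"claw":-1,"travel":[0.1,0.2,0],"turn":0},{"claw":-1,"travel":[0.2,0.4,0],"turn":0},{"claw":-1,"travel":[0.3,0.6,0],"turn":0},{"claw":-1,"travel":[0.32,0.8,0],"turn":0},{"claw":-1,"travel":[0.32,1,0],"turn":0}]';python3 -m inch '[{"claw":-1,"travel":[0,0.15,0],"turn":0},{"claw":-1,"travel":[0,0.15,0],"turn":0},{"claw":-1,"travel":[0,0.15,0],"turn":0}]'; python3 - <<'E'
from meas import *
s=get_state();print(s['position'],s['ee_rot'],s['qpos'][5])
E
```

```text
clock: 32.65
position: [0.5163, -0.4242, 0.2809]
ee_rot: [0.007, 0.239, 0.971, -0.004]
contact_force: [0.9, -1.3, -2.0]
width: 0.0125
gripper_force: 102.6
clock: 33.15
position: [0.5132, -0.26, 0.2712]
ee_rot: [-0.001, 0.561, 0.828, 0.0]
contact_force: [0.0, 0.2, -2.4]
width: 0.0128
gripper_force: 102.5
clock: 33.65
position: [0.5534, -0.0601, 0.2719]
ee_rot: [-0.0, 0.712, 0.702, -0.0]
contact_force: [0.9, -0.8, -2.4]
width: 0.0127
gripper_force: 102.4
clock: 34.15
position: [0.6184, 0.1401, 0.2708]
ee_rot: [-0.0, 0.712, 0.703, -0.0]
contact_force: [-1.1, -0.0, -2.1]
width: 0.0125
gripper_force: 102.4
clock: 34.45
position: [0.6174, 0.1689, 0.2712]
ee_rot: [-0.0, 0.711, 0.703, -0.001]
contact_force: [0.2, -0.5, -2.2]
width: 0.0125
gripper_force: 102.4
[0.6174 0.1689 0.2712] [-0.0002  0.7109  0.7033 -0.0009] 0.1695315826605314
```

```bash
python3 -m inch '[{"claw":-1,"travel":[0,0.01,-0.2],"turn":0},{"claw":-1,"travel":[0,0.01,-0.4],"turn":0},{"claw":-1,"travel":[0,0.01,-0.6],"turn":0},{"claw":-1,"travel":[0,0.01,-0.72],"turn":0},{"claw":-1,"travel":[0,0.01,-0.77],"turn":0}]'; python3 -m inch '[{"claw":-1,"travel":[0,0,0],"turn":0},{"claw":-1,"travel":[0,0,0],"turn":0}]'; python3 - <<'E'
from meas import *
s=get_state();print(s['position'],s['ee_rot'])
a=snap('side','s8'); b=snap('scene','sc8')
m=np.vstack([cv2.resize(a[130:220,180:320],None,fx=4.,fy=3.3333,interpolation=2),cv2.resize(b[190:280,290:430],None,fx=4,fy=3.3333,interpolation=2)]);cv2.imwrite("pics/m5.png",m)
E
```

```text
clock: 34.95
position: [0.6159, 0.1684, 0.1148]
ee_rot: [-0.002, 0.712, 0.702, -0.003]
contact_force: [-0.5, -0.1, -3.0]
width: 0.0124
gripper_force: 102.3
clock: 35.15
position: [0.6191, 0.1698, 0.1195]
ee_rot: [0.001, 0.712, 0.702, 0.001]
contact_force: [0.8, -0.1, -1.6]
width: 0.0126
gripper_force: 102.3
[0.6191 0.1698 0.1195] [0.0008 0.7118 0.7024 0.001 ]
```

View pics/m5.png

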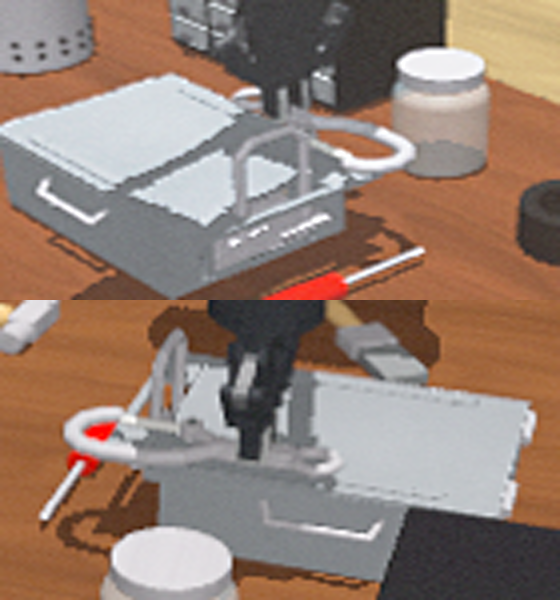

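The nose and gate face leg a. The hook sits level with the eye opening, at about z = 0.103. Pushing it in.

```bash
python3 -m inch '[{"claw":-1,"travel":[-0.05,0,0],"turn":0},{"claw":-1,"travel":[-0.1,0,0],"turn":0},{"claw":-1,"travel":[-0.14,0,0],"turn":0},{"claw":-1,"travel":[-0.17,0,0],"turn":0},{"claw":-1,"travel":[-0.19,0,0],"turn":0}]'; python3 -m inch '[{"claw":-1,"travel":[-0.025,0,0],"turn":0},{"claw":-1,"travel":[-0.05,0,0],"turn":0},{"claw":-1,"travel":[-0.07,0,0],"turn":0},{"claw":-1,"travel":[-0.08,0,0],"turn":0},{"claw":-1,"travel":[-0.08,0,0],"turn":0}]'
```

```text
clock: 35.75
position: [0.5803, 0.1703, 0.1189]
ee_rot: [0.001, 0.711, 0.703, 0.001]
contact_force: [2.5, -0.9, -1.6]
width: 0.0127
gripper_force: 102.5
clock: 36.25
position: [0.5636, 0.1708, 0.1182]
ee_rot: [-0.0, 0.712, 0.703, 0.0]
contact_force: [2.3, 2.0, -2.4]
width: 0.0126
gripper_force: 102.5
```

```bash
python3 -m inch '[{"claw":-1,"travel":[0,0.03,0],"turn":0},{"claw":-1,"travel":[0,0.06,0],"turn":0},{"claw":-1,"travel":[0,0.09,0],"turn":0},{"claw":-1,"travel":[0,0.115,0],"turn":0},{"claw":-1,"travel":[0,0.115,0],"turn":0}]'; python3 -m inch '[{"claw":-1,"travel":[0,0,0],"turn":0},{"claw":-1,"travel":[0,0,0],"turn":0}]'; python3 - <<'E'
from meas import *
a=snap('side','s9'); b=snap('scene','sc9')
m=np.vstack([cv2.resize(a[140:210,200:300],None,fx=5.6,fy=4.2857,interpolation=2),cv2.resize(b[190:265,290:390],None,fx=5.6,fy=4,interpolation=2)]);cv2.imwrite("pics/m6.png",m)
E
```

```text
clock: 36.75
position: [0.5627, 0.194, 0.1176]
ee_rot: [-0.001, 0.711, 0.703, -0.001]
contact_force: [-0.6, -1.0, -2.1]
width: 0.0129
gripper_force: 102.5
clock: 36.95
position: [0.5635, 0.1931, 0.118]
ee_rot: [-0.0, 0.712, 0.703, -0.0]
contact_force: [-0.1, -0.3, -2.6]
width: 0.0129
gripper_force: 102.5
```

View pics/m6.png

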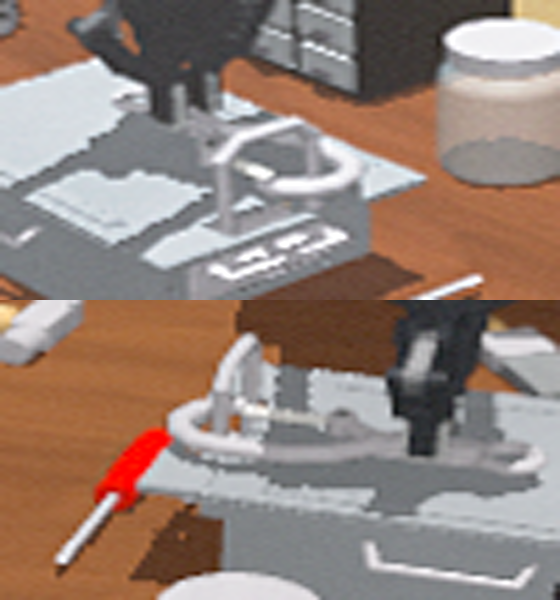

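The gate force dropped to zero. In both views leg a (scene crop (245,400)) stands inside the bowl with the gate straight behind it. I'll set the hook on the lid and release it.

```bash
python3 -m inch '[{"claw":-1,"travel":[0,0,-0.015],"turn":0},{"claw":-1,"travel":[0,0,-0.03],"turn":0},{"claw":-1,"travel":[0,0,-0.04],"turn":0},{"claw":-1,"travel":[0,0,-0.045],"turn":0},{"claw":-1,"travel":[0,0,-0.045],"turn":0}]'; python3 -m inch '[{"claw":-0.3,"travel":[0,0,0],"turn":0},{"claw":0,"travel":[0,0,0],"turn":0},{"claw":0,"travel":[0,0,0],"turn":0},{"claw":0,"travel":[0,0,0],"turn":0}]'; python3 -m inch '[{"claw":0,"travel":[0,0,0.05],"turn":0},{"claw":0,"travel":[0,0,0.2],"turn":0},{"claw":0,"travel":[0,0,0.4],"turn":0},{"claw":0,"travel":[0,0,0.65],"turn":0},{"claw":0,"travel":[0,0,0.9],"turn":0}]'; python3 -m inch '[{"claw":0,"travel":[-0.2,0.1,0.1],"turn":0},{"claw":0,"travel":[-0.4,0.2,0.2],"turn":0},{"claw":0,"travel":[-0.6,0.3,0.3],"turn":0},{"claw":0,"travel":[-0.8,0.3,0.3],"turn":0},{"claw":0,"travel":[-1,0.3,0.3],"turn":0}]'; python3 -m inch '[{"claw":0,"travel":[0,0,0],"turn":0},{"claw":0,"travel":[0,0,0],"turn":0},{"claw":0,"travel":[0,0,0],"turn":0},{"claw":0,"travel":[0,0,0],"turn":0}]'; python3 - <<'E'
from meas import *
a=snap('side','s10'); b=snap('scene','sc10')
m=np.vstack([cv2.resize(a[140:210,180:300],(600,300),interpolation=2),cv2.resize(b[190:265,290:430],(600,300),interpolation=2)]);cv2.imwrite("pics/m7.png",m)
E
```

```text
clock: 37.55
position: [0.5637, 0.1932, 0.1089]
ee_rot: [-0.0, 0.712, 0.703, -0.0]
contact_force: [-0.5, -0.6, -1.9]
width: 0.0125
gripper_force: 102.5
clock: 37.95
position: [0.5642, 0.1934, 0.1096]
ee_rot: [0.0, 0.711, 0.703, 0.0]
contact_force: [-0.6, 0.0, -0.9]
width: 0.0428
gripper_force: 0.0
clock: 38.45
position: [0.5635, 0.1933, 0.2916]
ee_rot: [0.0, 0.711, 0.703, 0.0]
contact_force: [0.8, 0.6, -0.4]
width: 0.0426
gripper_force: 0.0
clock: 38.95
position: [0.3624, 0.2537, 0.3508]
ee_rot: [0.0, 0.711, 0.703, 0.001]
contact_force: [-0.8, 0.6, -0.1]
width: 0.043
gripper_force: 0.0
clock: 39.35
position: [0.3651, 0.2533, 0.3491]
ee_rot: [0.0, 0.712, 0.702, 0.0]
contact_force: [0.2, 0.7, 0.1]
width: 0.0424
gripper_force: 0.0
```

View pics/m7.png

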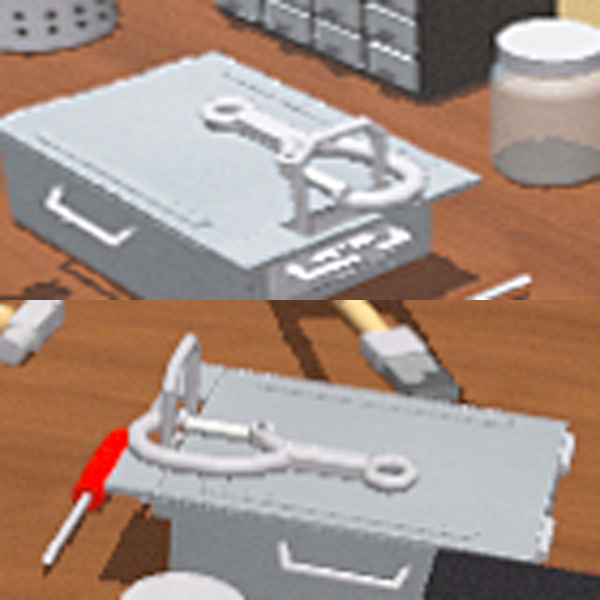

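The hook lies flat on the shut lid, with leg a inside the bowl at scene crop (178,425) and the gate closed at (220,428). The robot is clear of everything.

```bash
python3 -c "
from rig import ticket
print(ticket.sign_off())"
```

```text
the job is handed in; nothing more can be done
None
```

All three loose battery packs are in the job box, the lid is snapped shut, and the hook is on leg a of the locking eye with its gate closed behind it; the job is handed in (one pack landed hard, with a brief 84 N at the wrist against the 120 N limit).

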